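# Unload the leak-test bell

### The arm

A 7-joint arm with a two-finger parallel gripper is mounted at the origin on a cart in front of the work surface, level with it; the furniture and walls round the work are solid. World frame = base frame: x ahead of the robot, y to its left, z up, the work surface at z = 0. Lengths are in m, angles in rad, forces in N, time in s.
With the tool pointing down it reaches from about 0.4 to 0.9 m from the base axis. Payload 5.6 kg.
Tool frame: the origin (TCP) lies at the very end of the fingers, on their centre line; the grasp point (between the pads) lies bot.grip_depth behind it (bot.grip_depth is the distance from the TCP to the grasp point, in m); z points along the fingers, y is the line along which they close (so a half turn about z gives the same grasp; the last joint's range is limited). The gripper opens to 92 mm and grips with 3 to 60 N. Pads are 20 mm wide; open, the fingers measure 128 mm over their backs; the gripper's body (75 mm by 189 mm) begins 69 mm behind the grasp point.
Start: joints at [-1.177, 0.468, -0.012, 1.603, 0.006, 1.071, -0.056], TCP at [0.275, 0.589, 0.215] pointing down, gripper open.
Joint ranges: [-2.53, 2.53], [-0.31, 2.02], [-1.57, 1.55], [0.28, 2.44], [-1.29, 4.43], [0.15, 1.84], [-2.92, 2.92]. Speed limits (rad/s): [2.57, 2.57, 3.14, 3.14, 3.14, 3.14, 3.14].

### API

Orientations are given as a unit quaternion [w, x, y, z].
In Python, from station import bot gives the robot as it stands.
- The arm moves only by the tool step_arm, never from a script. Its argument "targets" is a list of rows, each a list of 7 numbers: the shift along the tool's x, y, z in cm, then the turn, a rotation vector about the tool's x, y, z in rad, then the opening, from 0 (shut) to 1 (fully open). A call has 1 to 12 rows; each row is the pose to reach, as a shift and turn from the pose commanded when the call began, along the tool's axes at that moment; what a row does not reach only later rows make up. A row lasts 1/8 s, in which the tool goes at most 62.5 mm and 10.7 degrees, less where a joint would pass 70% of its speed; a pose out of reach is approached as far as the arm can. A call with a gripper value outside its range is refused whole. The fingers move at their own pace and stop on an object; "force" is the grip in N (left out, the last holds). Time passes only in rows, so rows that repeat a pose let the fingers close. It gives the time, the measured TCP pose, the force, the opening and the grip force at its end, in the units of the state.
- bot.get_state(): the state, without advancing time (a new reading comes with each control period).
- bot.read_camera(name): name is "scene" or "top" or "wrist"; returns a dict with "color" (400x640x3 uint8, blue, green, red), "fx", "fy", "cx", "cy" (pixels), "position" and "attitude" of the camera in the world. Camera axes: x right, y down, z forward; pixel columns grow to the right and rows downward; lengths in m; the calibration is good to about 2 mm. A picture is of the moment at which its call begins. There is no depth.
- bot.finish_job(): hands the job in; it is judged then, once.
The state is a dict: "time": time; "joint_positions": joint angles; "qvel": joint speeds; "tau": joint torques, N m; "ee_pos": TCP position; "orientation": TCP orientation; "contact_force": force on the tool from outside, world axes, zero at the start; "moment": the same for the moment, N m; "grip_width": finger opening in m; "finger_force": force on a finger pad.
Only numpy, scipy, OpenCV 4.12 (cv2) and the standard library are available. Lean on these libraries where they do the work, as an engineer would, in place of code of your own. Each camera call takes 0.05 s, during which the arm holds its last target. There are 200 camera calls.

### The job

The leak test is over. Swing the red catch aside, towards the robot's right, turn the clear bell anticlockwise to its stop and lift it straight off, and stand it upright in the middle of the black rubber mat, setting it down gently; then take the tested coil off the station and stand it upright in the free place of the blue tray. Leave the catch open, and do not tip the bell or the coil or shift the coil already in the tray, the coil waiting beside the station or the oil bottle.

Things in the scene. Friction and masses are not known exactly. Their poses are not given: they have to be found in the camera images.
- station: fixed leak-test station: aluminium plate 173 x 164 x 14 mm, steel bayonet ring (140 mm across, top 36 mm above the bench), a pressure gauge 105 mm high at its far right corner. Origin on the bench below the ring's centre, z up, -x is its front with the catch. Gaps in the ring's lip at 177 and 357 degrees about z from its x axis let the bell's lugs out; a stop halts the bell there
- seat (a point): centre of the steel disc inside the ring on which the tested coil stands, 20 mm above the bench; turns with the station
- catch (a joint): safety catch, a steel lever on an upright pivot at x = -78 mm, y = 0 of the station. 0 = closed: its inner end bars the way of a lug (starts at 0 to 0.05). Grows to 0.75 rad as it swings open, anticlockwise from above, its knob going to -y of the station; from 0.5 on the bell is free to turn. Stiff: stays where it is left
- catch_knob (a point): middle of the catch's upright red knob (22 mm across, from 30 to 70 mm above the bench), 63 mm out from the pivot; its z axis is upright
- bell: loose clear bell, about 0.32 kg, 92 mm across (114 over its two foot lugs), 124 mm high, black handle on top. Origin at the centre of its rim's underside, z up, lugs along +x and -x. Locked, its rim is 14 mm above the bench and its x axis at 109 to 118 degrees from the station's; at the opening stop 178. Raise the rim to 130 mm or more above the bench before moving aside: the coil is inside
- bell_handle (a point): middle of the bell's handle bar, 152 mm above its rim. The bar is 86 mm long along the bell's x axis, 14 mm wide and 16 mm high; under it, 46 mm between its two posts, is 17 mm of free height
- mat: fixed black ribbed rubber mat, 180 x 180 x 4 mm; origin at the centre of its underside, sides along x and y
- tray: fixed blue tray, 115 (x) x 190 (y) mm outside, walls 4 mm thick and 22 mm high (23.5 with the rolled edge), floor 4 mm thick; origin at the centre of its underside. The passed coil stands in its +y half, the -y half is free
- coil_tested: the tested boiler coil, standing under the bell on the station: copper tube wound round an aluminium core, 64 x 61 x 105 mm, 0.27 kg. Origin at the centre of its underside, z up. The round winding to grasp is 55 mm across, its axis at x = +5 mm, y = -2 mm of the coil, from 1 to 75 mm high; thin tube ends stand up to 105 mm
- coil_passed: another such coil, loose, already standing in the tray; stays there
- coil_next: another such coil, loose, waiting on the bench on the +y side of the station; stays there
- oil_bottle: white oil bottle with red tip, loose, 43 mm across, 133 mm high, standing just to the right of the mat; origin at the centre of its underside

How it is judged:
On the way, in this order (a step that is already met when the one before it is completed fails the run):
1. the catch is swung open (past 0.5 rad) (value of joint catch above 0.5 rad), for 0.1 s.
2. the bell is turned and lifted straight off, its rim more than 110 mm above where it sat (z of bell in the frame of station above 0.124 m), for 0.1 s.
3. the bell stands upright on the mat, let go, its centre within 37 mm of the middle along each side (x of bell in the frame of mat between -0.037 and 0.037 m and y of bell in the frame of mat between -0.037 and 0.037 m and z of bell in the frame of mat below 0.009 m and angle between bell's own z axis and vertical below 0.05 rad and contact force between the fingers and bell below 0.1 N), for 0.2 s.
At the end, for the whole second after the job is handed in: The catch is open (over 0.45 rad); the bell stands upright and still on the mat, its centre within 37 mm of the mat's middle along each side; the tested coil stands upright (within 0.08 rad) and still on the floor of the tray in its free half (value of joint catch above 0.45 rad and x of bell in the frame of mat between -0.037 and 0.037 m and y of bell in the frame of mat between -0.037 and 0.037 m and z of bell in the frame of mat below 0.009 m and angle between bell's own z axis and vertical below 0.05 rad and x of coil_tested in the frame of tray between -0.04 and 0.04 m and y of coil_tested in the frame of tray between -0.08 and -0.005 m and z of coil_tested in the frame of tray below 0.009 m and angle between coil_tested's own z axis and vertical below 0.08 rad and linear speed of each of coil_tested, bell below 0.02 m/s); the robot touches nothing.
It fails at once if the bell is tipped by more than 0.35 rad (angle between bell's own z axis and vertical above 0.35 rad).
It fails at once if the tested coil is tipped by more than 0.5 rad (angle between coil_tested's own z axis and vertical above 0.5 rad).
It fails at once if the bell is dropped or banged on the mat (over 160 N) (contact force between bell and mat above 160 N).
It fails at once if a bystander (the coil in the tray, the waiting coil or the oil bottle) is shifted by more than 20 mm (distance of any of coil_passed, coil_next, oil_bottle from where it was at the start of the episode above 0.02 m).
It also fails if it takes over 72 s, if anything falls off the work surface, if the arm or the gripper's body presses on something with over 40 N, if the wrist force passes 120 N, or if a joint passes its speed limit or range.

## Working session

There is one attempt and no reset: what is moved stays moved. The work goes in short steps, Python scripts to look and compute and a tool call to move; the robot and the scene stay as the last step left them, time stands still between calls to the robot, and variables do not carry over. Pictures are saved under pics/ and viewed, at most 13 in all, crops included, and the job is handed in when it is done.

Besides the shell and the picture viewer there is one more tool, called by a JSON object that holds its "op" and its "data", one argument or row to a line. step_arm: Moves the arm, as the interface text tells. Its arguments: {"type":"object","properties":{"targets":{"type":"array","items":{"type":"array","items":{"type":"number"}}},"force":{"type":"number"}},"required":["targets"]}

```bash
mkdir -p pics
cat > h.py <<'E'
import numpy as np, cv2
from scipy.spatial.transform import Rotation as R
from station import bot
def rot(q): return R.from_quat([q[1],q[2],q[3],q[0]])
def camR(c):
    a=np.array(c["attitude"]); return a if a.shape==(3,3) else rot(a).as_matrix()
def plane(c,u,v,z):
    d=camR(c)@np.array([(u-c["cx"])/c["fx"],(v-c["cy"])/c["fy"],1.]); p=np.array(c["position"])
    return p+d*(z-p[2])/d[2]
def proj(c,P):
    q=camR(c).T@(np.array(P)-c["position"]); return c["cx"]+c["fx"]*q[0]/q[2], c["cy"]+c["fy"]*q[1]/q[2]
E
python3 - <<'E'
from h import *
import pickle
for n in("scene","top"):
    c=bot.read_camera(n); cv2.imwrite(f"pics/{n}0.png",c["color"]); print(n,c["fx"],c["cx"],c["cy"],c["position"],c["attitude"]); pickle.dump(c,open(n+"0.pkl","wb"))
s=bot.get_state(); print(s["ee_pos"],s["orientation"],s["grip_width"],bot.grip_depth,s["time"])
print(rot(s["orientation"]).as_matrix().round(3))
E
```

```text
scene 391.1478195648984 316.8851814418841 189.96081988522886 [ 0.12031619 -0.60015     0.87462095] [-0.37302291  0.88255261 -0.26165567  0.11615123]
top 465.4758577775148 321.9152086258417 198.29296569528114 [-0.39994195 -0.06850964  1.44538875] [-0.23718634  0.71454077 -0.6260217   0.20315256]
[0.27479232 0.58847583 0.21372333] [-1.23600133e-04  2.16659541e-01  9.76246885e-01 -8.04537013e-04] 0.092019797136973 0.0187 0.1
[[-0.906  0.423 -0.001]
 [ 0.423  0.906 -0.002]
 [-0.    -0.002 -1.   ]]
```

View pics/top0.png

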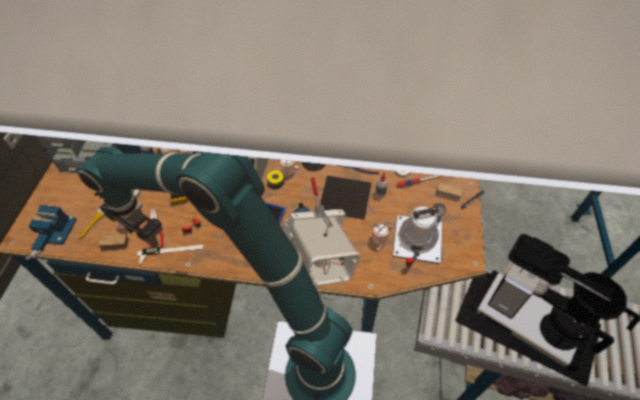

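View pics/scene0.png

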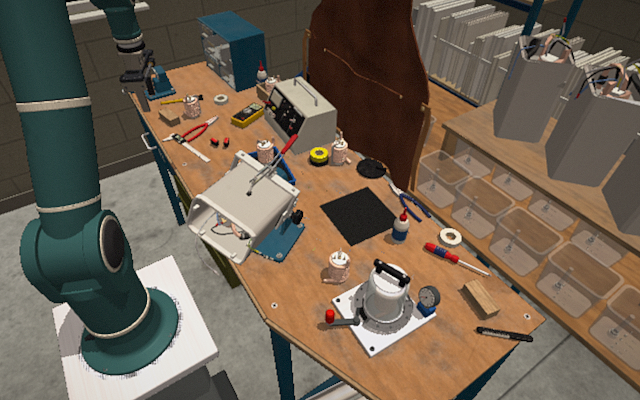

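Run:
```python
import cv2,numpy as np
a=cv2.imread("pics/scene0.png");b=cv2.imread("pics/top0.png")
A=cv2.resize(a[240:370,300:460],None,fx=5,fy=5,interpolation=cv2.INTER_CUBIC)[:,:800]
A=cv2.resize(a[250:360,310:450],(760,597))
cv2.imwrite("pics/s1.png",A)
B1=cv2.resize(a[120:220,220:360],(560,400));B2=cv2.resize(b[150:270,240:480],(800,400))
cv2.imwrite("pics/s2.png",cv2.resize(np.vstack([cv2.resize(B1,(800,571))[:300], B2[:300]]),(800,600)))
```

```text
(no output)
```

View pics/s1.png

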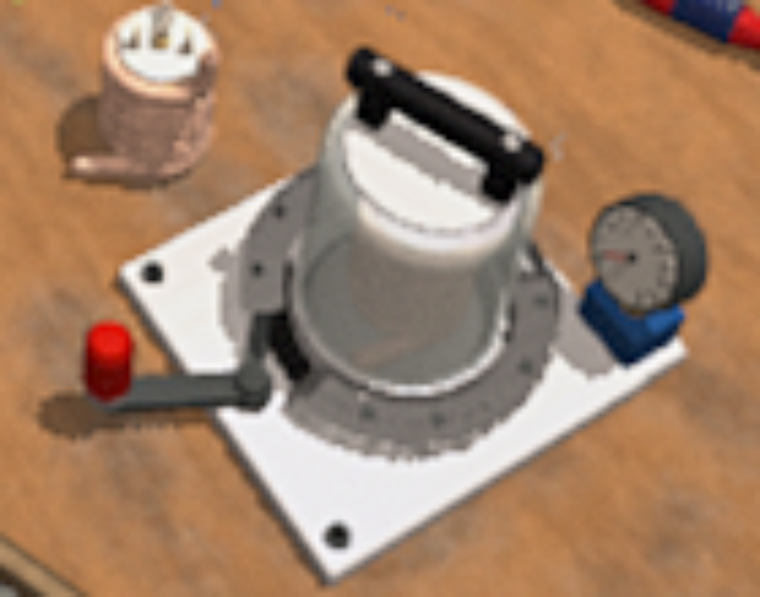

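View pics/s2.png

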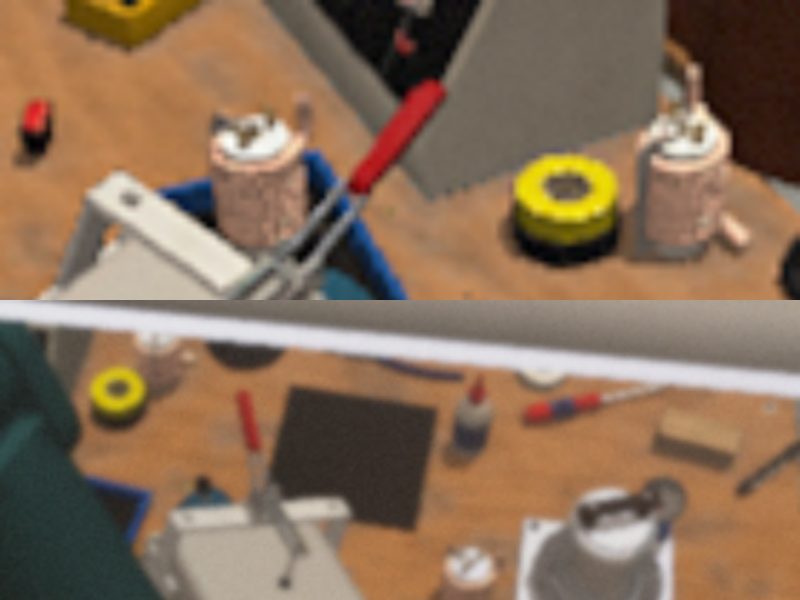

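Run:
```python
from h import *
import pickle
s=pickle.load(open("scene0.pkl","rb"));t=pickle.load(open("top0.pkl","rb"))
S=lambda x,y,z:plane(s,310+x/5.4286,250+y/5.427,z)
L,B,Rr=S(120,270,.014),S(330,582,.014),S(690,350,.014)
print("plate",L,B,Rr,"centre",(L+Rr)/2,"lens",np.linalg.norm(L-B),np.linalg.norm(B-Rr))
yaw=np.arctan2(*(L-B)[[1,0]])-np.pi/2; print("yaw deg",np.degrees(yaw), np.degrees(np.arctan2(*(Rr-B)[[1,0]])))
for c,n in((s,"scene"),(t,"top")):
    im=c["color"].astype(int); m=((im[...,2]>130)&(im[...,1]<70)&(im[...,0]<70)).astype(np.uint8)
    k,lab,st,ce=cv2.connectedComponentsWithStats(m)
    for i in range(1,k):
        if st[i,4]>8: print(n,ce[i],st[i],plane(c,*ce[i],.05))
h1,h2=S(360,62,.174),S(525,165,.174); print("handle",h1,h2,(h1+h2)/2,np.degrees(np.arctan2(*(h2-h1)[[1,0]])),np.linalg.norm(h1-h2))
# mat
for c,n in((s,"scene"),(t,"top")):
    g=c["color"].max(2); m=(g<75).astype(np.uint8)
    m=cv2.morphologyEx(m,cv2.MORPH_OPEN,np.ones((5,5)))
    k,lab,st,ce=cv2.connectedComponentsWithStats(m)
    p=(359,215) if n=="scene" else (346,197)
    i=lab[p[1],p[0]]; print(n,i,ce[i],st[i])
    cnt=max(cv2.findContours((lab==i).astype(np.uint8),0,2)[0],key=cv2.contourArea)
    W=np.array([plane(c,*q[0],.004)[:2] for q in cnt]); r=cv2.minAreaRect((W*1000).astype(np.float32)); print("mat",r)
T=lambda x,y,z:plane(t,240+x*.3,150+(y-300)*.3,z)
print("bottle base scene",plane(s,399,240,0),plane(s,402,213,.133),"coilnext",plane(s,338,255,.09))
print("tray corner top", T(150,492,.0235), T(85,480,.0235))
Q=lambda x,y,z:plane(s,220+x*140/800,120+y*100/571*(600/600),z)
print("tray corner scene",Q(318,152,.0235),"right edge",Q(405,300,.0235),"left edge",Q(165,190,.0235), "coil",Q(255,138,.075))
# box top corners scene/top rays
print(proj(s,[.5,.1,.2]),proj(t,[.5,.1,.2]))
```

```text
plate [ 0.43475729 -0.20436216  0.014     ] [ 0.42553594 -0.36631754  0.014     ] [ 0.62297931 -0.37311634  0.014     ] centre [ 0.5288683  -0.28873925  0.014     ] lens 0.16221767877837834 0.19756039186699598
yaw deg -3.258765536312512 -1.9721548970215534
scene [196.1375 130.725 ] [181 123  27  18  80] [0.39892253 0.59794673 0.05      ]
scene [289.26966292 142.48314607] [282 134  16  19  89] [0.64473977 0.35902397 0.05      ]
scene [213.38461538 139.84615385] [211 138   6   4  13] [0.42971345 0.51406376 0.05      ]
scene [225. 140.] [224 138   3   5  11] [0.4633485  0.49157117 0.05      ]
scene [403.69565217 215.91304348] [401 213   6   6  23] [ 0.74512311 -0.11323278  0.05      ]
scene [430.09259259 246.12962963] [425 243  10   8  54] [ 0.73044352 -0.23208505  0.05      ]
scene [451.64705882 256.32352941] [445 251  14  11  68] [ 0.75358639 -0.28641727  0.05      ]
scene [329.94444444 312.94444444] [326 309   9   9  54] [ 0.39817264 -0.24588923  0.05      ]
top [314.10204082 185.73469388] [312 178   6  17  49] [0.6730704  0.11552161 0.05      ]
top [416.   180.25] [413 179   7   3  
[... 808 characters left out ...]
[345.99513551 195.7790132 ] [ 322  177   48   41 1439]
mat ((671.9729614257812, -3.1165695190429688), (171.6855926513672, 171.25965881347656), 85.34424591064453)
bottle base scene [ 0.70856335 -0.1457352   0.        ] [ 0.68545972 -0.15228205  0.133     ] coilnext [ 0.48956487 -0.14622545  0.09      ]
tray corner top [0.57679932 0.21215259 0.0235    ] [0.58366538 0.28799204 0.0235    ]
tray corner scene [0.60890751 0.39491698 0.0235    ] right edge [0.5839417  0.24688548 0.0235    ] left edge [0.51279628 0.41183929 0.0235    ] coil [0.55479287 0.36616875 0.075     ]
(np.float64(289.3282054372466), np.float64(164.85349335764036)) (np.float64(310.3363993316025), np.float64(199.20965239965895))
```

```bash
cat >> h.py <<'E'
def tri(c1,p1,c2,p2):
    A=[];b=[]
    for c,p in((c1,p1),(c2,p2)):
        d=plane(c,*p,0)-c["position"]; d/=np.linalg.norm(d); M=np.eye(3)-np.outer(d,d); A.append(M); b.append(M@c["position"])
    x,r,_,_=np.linalg.lstsq(np.vstack(A),np.hstack(b),rcond=None); return x.round(4),r
def rows(wps,s=None):
    """wps: list of (x,y,z,yaw_of_tool_y_deg,unwrapped) -> tool-frame rows relative to the present pose"""
    s=s or bot.get_state(); Rt=rot(s["orientation"]).as_matrix(); y0=np.degrees(np.arctan2(Rt[1,1],Rt[0,1]))
    print("t",round(s["time"],2),"pos",np.round(s["ee_pos"],4),"yaw_y",y0.round(2),"tilt",np.round(Rt[:,2],3),"F",np.round(s["contact_force"],1),"M",np.round(s["moment"],2),"grip",round(s["grip_width"],4),np.round(s["finger_force"],1))
    for x,y,z,w in wps:
        d=Rt.T@(np.array([x,y,z])-s["ee_pos"])*100; Rn=R.from_euler("z",np.radians(w-y0))
        want=np.array([np.sin(np.radians(w)),-np.cos(np.radians(w)),0]),np.array([np.cos(np.radians(w)),np.sin(np.radians(w)),0])
        D=np.c_[want[0],want[1],np.cross(*want)]; rv=R.from_matrix(Rt.T@D).as_rotvec()
        print(d.round(1).tolist(),rv.round(3).tolist(),"dyaw",round(y0-w,1),"rad",np.radians(y0-w).round(3))
E
python3 - <<'E'
from h import *
import pickle
s=pickle.load(open("scene0.pkl","rb"));t=pickle.load(open("top0.pkl","rb"))
print("red",tri(s,(289.3,142.5),t,(314.1,185.7)))
W=[]
for a,r,w in((65,.65,65),(45,.66,40),(20,.64,0),(-5,.6,-40),(-25,.5,-80),(-32,.47,-90)):
    W.append((r*np.cos(np.radians(a)),r*np.sin(np.radians(a)),.45,w))
rows(W)
E
```

```text
red (array([0.494 , 0.0848, 0.2849]), array([2.66460217e-06]))
t 0.1 pos [0.2748 0.5885 0.2137] yaw_y 64.97 tilt [-0.001 -0.002 -1.   ] F [ 0.2 -0.1  0.3] M [-0.   -0.04  0.01] grip 0.092 0.0
[0.0, 0.0, -23.6] [-0.001, -3.141, 0.003] dyaw -0.0 rad -0.0
[-22.5, -3.0, -23.6] [0.679, -3.067, 0.002] dyaw 25.0 rad 0.436
[-45.2, -19.7, -23.6] [1.687, -2.649, 0.002] dyaw 65.0 rad 1.134
[-56.4, -44.4, -23.5] [2.491, -1.912, 0.001] dyaw 105.0 rad 1.832
[-50.0, -65.0, -23.5] [2.994, -0.945, 0.001] dyaw 145.0 rad 2.53
[-46.6, -70.7, -23.5] [3.065, -0.68, 0.0] dyaw 155.0 rad 2.705
```

Run:
```python
s=open('h.py').read()
s=s.replace("np.array([np.sin(np.radians(w)),-np.cos(np.radians(w)),0])","np.array([-np.sin(np.radians(w)),np.cos(np.radians(w)),0])")
open('h.py','w').write(s)
```

{"op": "step_arm", "data": {
  "targets": [
    [0, 0, -6, 0, 0, 0, 1],
    [0, 0, -12, 0, 0, 0, 1],
    [0, 0, -18, 0, 0, 0, 1],
    [0, 0, -23.5, 0, 0, 0, 1],
    [-6, -0.5, -23.5, 0, 0, 0.12, 1],
    [-11, -1, -23.5, 0, 0, 0.24, 1],
    [-17, -1.5, -23.5, 0, 0, 0.36, 1],
    [-22.5, -3, -23.5, 0, 0, 0.48, 1],
    [-27, -6, -23.5, 0, 0, 0.6, 1],
    [-32, -9.5, -23.5, 0, 0, 0.75, 1],
    [-36, -12.5, -23.5, 0, 0, 0.9, 1],
    [-40.5, -16, -23.5, 0, 0, 1.05, 1]
  ]
}}

```text
time: 1.6
ee_pos: [0.5745, 0.2715, 0.4491]
orientation: [-0.0, 0.678, 0.735, -0.0]
contact_force: [1.0, 1.2, 0.3]
grip_width: 0.092
finger_force: 0.0
```

Run:
```python
from h import *
W=[]
for a,r,w in((10,.62,-10),(0,.6,-25),(-12,.56,-50),(-20,.5,-75),(-28,.46,-90)):
    W.append((r*np.cos(np.radians(a)),r*np.sin(np.radians(a)),.45,w))
W.append((.3985,-.247,.25,-92))
rows(W); c=bot.read_camera("wrist"); cv2.imwrite("pics/w1.png",c["color"])
```

```text
t 1.6 pos [0.5745 0.2715 0.4491] yaw_y 4.58 tilt [-0.001 -0.    -1.   ] F [1.  1.2 0.3] M [-0.03  0.01  0.02] grip 0.092 0.0
[-16.6, 2.3, -0.1] [-0.001, 0.0, 0.254] dyaw 14.6 rad 0.254
[-27.3, 0.4, -0.1] [-0.001, 0.0, 0.516] dyaw 29.6 rad 0.516
[-38.5, -5.8, -0.1] [-0.001, 0.0, 0.953] dyaw 54.6 rad 0.953
[-43.3, -14.0, -0.1] [-0.001, 0.001, 1.389] dyaw 79.6 rad 1.389
[-47.2, -20.7, -0.1] [-0.001, 0.001, 1.651] dyaw 94.6 rad 1.651
[-50.3, -21.7, 19.9] [-0.001, 0.001, 1.686] dyaw 96.6 rad 1.686
```

View pics/w1.png

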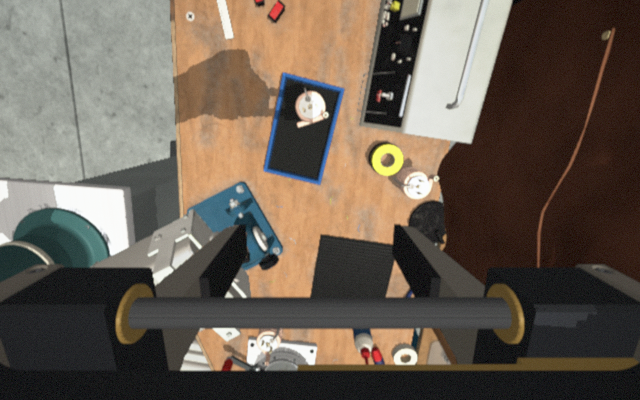

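{"op": "step_arm", "data": {
  "targets": [
    [-5.5, 0.8, 0, 0, 0, 0.1, 1],
    [-11, 1.6, 0, 0, 0, 0.18, 1],
    [-16.5, 2.2, 0, 0, 0, 0.27, 1],
    [-22, 1.2, 0, 0, 0, 0.4, 1],
    [-27.3, 0.4, 0, 0, 0, 0.55, 1],
    [-33, -2.6, 0, 0, 0, 0.73, 1],
    [-38, -5.8, 0, 0, 0, 0.91, 1],
    [-41, -10.5, 0, 0, 0, 1.09, 1],
    [-43.5, -14, 0, 0, 0, 1.27, 1],
    [-46, -18, 0, 0, 0, 1.45, 1],
    [-47.2, -20.7, 0, 0, 0, 1.63, 1],
    [-47.2, -20.7, 0, 0, 0, 1.68, 1]
  ]
}}

```text
time: 3.15
ee_pos: [0.4055, -0.2167, 0.45]
orientation: [-0.001, 1.0, -0.016, 0.001]
contact_force: [-0.0, 0.8, 0.4]
grip_width: 0.0923
finger_force: 0.0
```

Run:
```python
from h import *
import pickle
st=bot.get_state(); c=bot.read_camera("wrist"); cv2.imwrite("pics/w2.png",c["color"]); pickle.dump((c,st),open("w2.pkl","wb"))
print(c["fx"],c["cx"],c["cy"],c["position"])
Rt=rot(st["orientation"]).as_matrix(); rel=Rt.T@(np.array(c["position"])-st["ee_pos"]); Rr=Rt.T@camR(c); print(rel.round(4),Rr.round(3))
w=np.radians(4.58); R0=np.array([[-np.sin(w),np.cos(w),0],[np.cos(w),np.sin(w),0],[0,0,-1]]).T
c0=dict(c); c0["position"]=np.array([.5745,.2715,.4491])+R0@rel; c0["attitude"]=R0@Rr; del c0["color"]; pickle.dump(c0,open("w1.pkl","wb"))
im=cv2.imread("pics/w1.png").astype(int)
m=((im[...,0]>110)&(im[...,2]<60)&(im[...,1]<100)).astype(np.uint8); m[190:]=0;m[:,:255]=0;m[:,350:]=0
pts=cv2.findNonZero(m); r=cv2.minAreaRect(pts); print("tray px",r)
W=np.array([plane(c0,*p[0],.0235)[:2] for p in pts]); print("tray",cv2.minAreaRect((W*1000).astype(np.float32)))
for n,p in dict(corners=[(283,74),(343,90),(320,183),(265,167)],mat=[(320,236),(393,244)]).items(): print(n,[plane(c0,*q,.0235 if n=="corners" else .004)[:2].round(4).tolist() for q in p])
print("coil_passed top",plane(c0,312,105,.08),"blue base",[plane(c0,*q,.01)[:2].round(3).tolist() for q in((238,183),(282,248))])
im=c["color"].astype(int); m=((im[...,2]>120)&(im[...,1]<70)&(im[...,0]<70)).astype(np.uint8)
k,lab,s2,ce=cv2.connectedComponentsWithStats(m)
for i in range(1,k):
    if s2[i,4]>15: print("red",ce[i],s2[i],plane(c,*ce[i],.07))
```

```text
291.4913172667814 319.51331610346256 196.90500607824688 [ 0.47867445 -0.21991386  0.62046048]
[ 0.0735  0.0007 -0.1704] [[-0.001 -0.965 -0.261]
 [ 1.    -0.001  0.   ]
 [-0.    -0.261  0.965]]
tray px ((300.70587158203125, 128.67648315429688), (58.9361572265625, 95.07396697998047), 14.03624439239502)
tray ((534.927001953125, 317.908447265625), (185.2875213623047, 114.0999984741211), 80.6946029663086)
corners [[0.494, 0.4203], [0.6106, 0.4008], [0.5809, 0.2146], [0.4653, 0.2392]]
mat [[0.5911, 0.0877], [0.7591, 0.0813]]
coil_passed top [0.55456698 0.36626253 0.08      ] blue base [[0.406, 0.198], [0.507, 0.054]]
red [ 41.9197861  113.73618538] [ 17  90  52  50 561] [0.50357687 0.28487671 0.07      ]
red [337.6125 164.9375] [333 160  10  11  80] [ 0.39288546 -0.2509306   0.07      ]
```

View pics/w2.png

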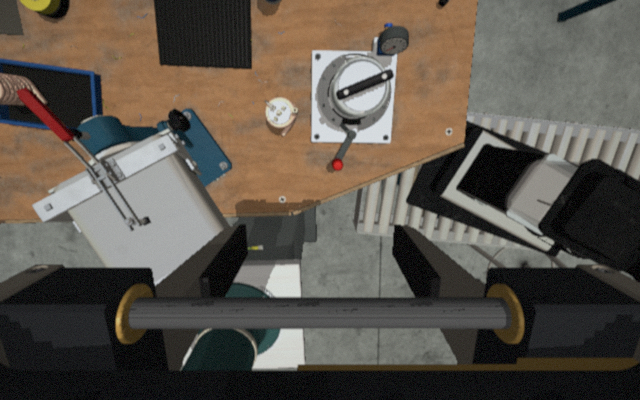

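Run:
```python
from h import *
import pickle
s=pickle.load(open("scene0.pkl","rb"));c,st=pickle.load(open("w2.pkl","rb"))
print("A",tri(s,(237,151),c,(36,206)),"B",tri(s,(297,183),c,(166,130)))
P=[plane(c,*q,.014)[:2] for q in((312,51),(395,50),(397,142),(313,143))]
print("plate",np.round(P,4).tolist(),np.mean(P,0)); g=c["color"]
m=(g.min(2)>150).astype(np.uint8); m[:40]=0;m[155:]=0;m[:,:305]=0;m[:,405:]=0
W=np.array([plane(c,*p[0],.014)[:2] for p in cv2.findNonZero(m)]); print("plate rect",cv2.minAreaRect((W*1000).astype(np.float32)))
# handle: dark pixels on bell
m=(g.max(2)<60).astype(np.uint8); m[:66]=0;m[102:]=0;m[:,:330]=0;m[:,400:]=0
k,lab,s2,ce=cv2.connectedComponentsWithStats(m); i=1+s2[1:,4].argmax(); print(s2[i])
W=np.array([plane(c,u,v,.174)[:2] for v,u in zip(*np.where(lab==i))]); r=cv2.minAreaRect((W*1000).astype(np.float32)); print("handle",r, W.mean(0))
mw=(W-W.mean(0)); e=np.linalg.svd(mw,full_matrices=0)[2][0]; print(np.degrees(np.arctan2(e[1],e[0])))
m=(g.max(2)<50).astype(np.uint8); m[75:]=0;m[:,:150]=0;m[:,256:]=0
i=None;W=np.array([plane(c,*p[0],.004)[:2] for p in cv2.findNonZero(m)]);print("mat part",cv2.minAreaRect((W*1000).astype(np.float32)))
print("coilnext",plane(c,280,112,.08),"pivot",plane(c,354,128,.036))
rows([(.3955,-.249,.25,-92),(.3955,-.249,.12,-92),(.3955,-.249,.037,-92)])
```

```text
A (array([0.3816, 0.1499, 0.2623]), array([3.98236045e-06])) B (array([ 0.466 , -0.0117,  0.2328]), array([0.00015292]))
plate [[0.6033, -0.2089], [0.6, -0.3664], [0.4276, -0.3765], [0.431, -0.2043]] [ 0.51549111 -0.28902758]
plate rect ((525.5214233398438, -286.1029357910156), (162.1925811767578, 189.93536376953125), 87.04087829589844)
[337  71  56  28 399]
handle ((524.0117797851562, -284.8956298828125), (11.517654418945312, 82.54158020019531), 19.805809020996094) [ 0.52386385 -0.28459632]
-70.30876675974541
mat part ((642.4002685546875, -3.4315338134765625), (177.47621154785156, 116.2280044555664), 86.75918579101562)
coilnext [ 0.49251573 -0.14933152  0.08      ] pivot [ 0.45908476 -0.28596423  0.036     ]
t 3.2 pos [ 0.4065 -0.2157  0.4498] yaw_y -91.71 tilt [ 0.001  0.001 -1.   ] F [ 0.2  0.6 -0.5] M [-0.01  0.14 -0.01] grip 0.0922 0.0
[-1.0, 3.4, 20.0] [-0.001, -0.001, 0.005] dyaw 0.3 rad 0.005
[-1.0, 3.4, 33.0] [-0.001, -0.001, 0.005] dyaw 0.3 rad 0.005
[-1.0, 3.4, 41.3] [-0.001, -0.001, 0.005] dyaw 0.3 rad 0.005
```

{"op": "step_arm", "data": {
  "targets": [
    [-0.5, 1.7, 6, 0, 0, 0, 1],
    [-1, 3.4, 12, 0, 0, 0, 1],
    [-1, 3.4, 18, 0, 0, 0, 1],
    [-1, 3.4, 24, 0, 0, 0, 1],
    [-1, 3.4, 30, 0, 0, 0, 0.7],
    [-1, 3.4, 35, 0, 0, 0, 0.6],
    [-1, 3.4, 39, 0, 0, 0, 0.6],
    [-1, 3.4, 41.2, 0, 0, 0, 0.6],
    [-1, 3.4, 41.2, 0, 0, 0, 0.6]
  ],
  "force": 8
}}

```text
time: 4.32
ee_pos: [0.3955, -0.2481, 0.036]
orientation: [-0.001, 1.0, -0.012, -0.002]
contact_force: [0.0, -0.8, -0.1]
grip_width: 0.0551
finger_force: 0.0
```

Run:
```python
from h import *
import pickle
rows([(.3955,-.249,.037,-92),(.384,-.267,.037,-92),(.382,-.2875,.037,-92)])
c=bot.read_camera("wrist");cv2.imwrite("pics/w3.png",c["color"][:220]); pickle.dump(c,open("w3.pkl","wb"))
im=c["color"].astype(int); m=((im[...,2]>120)&(im[...,1]<70)&(im[...,0]<70)).astype(np.uint8)
k,lab,s2,ce=cv2.connectedComponentsWithStats(m)
for i in range(1,k):
    if s2[i,4]>30: print("red",ce[i],s2[i],plane(c,*ce[i],.06))
```

```text
t 4.33 pos [ 0.3955 -0.2481  0.036 ] yaw_y -91.39 tilt [-0.004  0.001 -1.   ] F [ 0.  -0.8 -0.1] M [-0.07  0.16 -0.04] grip 0.0551 0.0
[0.0, 0.1, -0.1] [-0.001, 0.004, 0.011] dyaw 0.6 rad 0.011
[-1.1, 1.9, -0.1] [-0.001, 0.004, 0.011] dyaw 0.6 rad 0.011
[-1.3, 4.0, -0.1] [-0.001, 0.004, 0.011] dyaw 0.6 rad 0.011
red [321.10273973 269.15410959] [310 258  25  25 292] [ 0.38774227 -0.24956142  0.06      ]
```

{"op": "step_arm", "data": {
  "targets": [
    [0, 0, 0, 0, 0, 0, 0],
    [0, 0, 0, 0, 0, 0, 0],
    [0, 0, 0, 0, 0, 0, 0],
    [0, 0, 0, 0, 0, 0, 0],
    [-0.4, 0.5, 0, 0, 0, 0, 0],
    [-0.8, 1.1, 0, 0, 0, 0, 0],
    [-1.0, 1.6, 0, 0, 0, 0, 0],
    [-1.2, 2.2, 0, 0, 0, 0, 0],
    [-1.3, 2.8, 0, 0, 0, 0, 0],
    [-1.3, 3.4, 0, 0, 0, 0, 0],
    [-1.3, 4.0, 0, 0, 0, 0, 0],
    [-1.3, 4.0, 0, 0, 0, 0, 0]
  ],
  "force": 12
}}

```text
time: 5.88
ee_pos: [0.3823, -0.2876, 0.0379]
orientation: [-0.001, 1.0, -0.012, -0.0]
contact_force: [-0.6, 2.1, 8.7]
grip_width: 0.0214
finger_force: 12.0
```

Run:
```python
from h import *
rows([])
import pickle
c=bot.read_camera("scene"); pickle.dump(c,open("scene1.pkl","wb"))
im=c["color"].astype(int); m=((im[...,2]>120)&(im[...,1]<70)&(im[...,0]<70)).astype(np.uint8)
k,lab,s2,ce=cv2.connectedComponentsWithStats(m)
for i in range(1,k):
    if s2[i,4]>8: print("red",ce[i],s2[i],plane(c,*ce[i],.06))
```

```text
t 5.88 pos [ 0.3823 -0.2876  0.0379] yaw_y -91.41 tilt [-0.001  0.003 -1.   ] F [-0.6  2.1  8.7] M [0.77 0.4  0.16] grip 0.0214 12.0
red [195.95505618 130.85393258] [181 123  27  18  89] [0.39472072 0.58301939 0.06      ]
red [213.46153846 140.07692308] [211 138   6   5  13] [0.42567169 0.49917503 0.06      ]
red [225.22222222 139.88888889] [224 138   3   5   9] [0.46008934 0.47851033 0.06      ]
red [403.61290323 215.83870968] [400 211   7   9  31] [ 0.73754226 -0.11880001  0.06      ]
red [429.85       246.43333333] [425 243  10   9  60] [ 0.72178795 -0.23692301  0.06      ]
red [451.36842105 256.56578947] [445 251  14  11  76] [ 0.74473027 -0.29036557  0.06      ]
```

{"op": "step_arm", "data": {
  "targets": [
    [0, 0, 0, 0, 0, 0, 0.5],
    [0, 0, 0, 0, 0, 0, 0.6],
    [0, 0, -6, 0, 0, 0, 1],
    [0, 0, -12, 0, 0, 0, 1],
    [0, 0, -18, 0, 0, 0, 1],
    [0, 0, -24, 0, 0, 0, 1],
    [3, 0, -26, 0, 0, 0.18, 1],
    [7, 0, -26, 0, 0, 0.36, 1],
    [10, 0, -26, 0, 0, 0.54, 1],
    [14, 0, -26, 0, 0, 0.72, 1],
    [14, 0, -26, 0, 0, 0.9, 1],
    [14, 0, -26, 0, 0, 1.08, 1]
  ]
}}

```text
time: 7.42
ee_pos: [0.5226, -0.2921, 0.2969]
orientation: [0.001, 0.85, -0.527, -0.001]
contact_force: [0.4, -0.0, -0.2]
grip_width: 0.092
finger_force: 0.0
```

{"op": "step_arm", "data": {
  "targets": [
    [0, 0, 0, 0, 0, 0.14, 1],
    [0, 0, 0, 0, 0, 0.14, 1]
  ]
}}

```text
time: 7.68
ee_pos: [0.5224, -0.292, 0.2971]
orientation: [0.001, 0.813, -0.583, -0.0]
contact_force: [-0.6, 0.3, -0.6]
grip_width: 0.0922
finger_force: 0.0
```

Run:
```python
from h import *
import pickle
rows([(.523,-.287,.25,-161.4),(.523,-.287,.148,-161.4)])
c=bot.read_camera("wrist"); pickle.dump((c,bot.get_state()),open("w4.pkl","wb")); t=bot.read_camera("top"); pickle.dump(t,open("top1.pkl","wb"))
cv2.imwrite("pics/c4.png",np.vstack([c["color"],t["color"][150:300]]))
for P in ((.523,-.287,.174),(.445,-.283,.036),(.382,-.2875,.07)): print(np.round(proj(c,P)),np.round(proj(t,P)))
```

```text
t 7.67 pos [ 0.5224 -0.292   0.2971] yaw_y -161.27 tilt [-0.001 -0.    -1.   ] F [-0.6  0.3 -0.6] M [0.03 0.18 0.02] grip 0.0922 0.0
[-0.5, -0.2, 4.7] [0.001, -0.0, 0.002] dyaw 0.1 rad 0.002
[-0.5, -0.2, 14.9] [0.001, -0.0, 0.002] dyaw 0.1 rad 0.002
[317. 196.] [427. 210.]
[366. 191.] [419. 251.]
[412. 208.] [421. 263.]
```

View pics/c4.png

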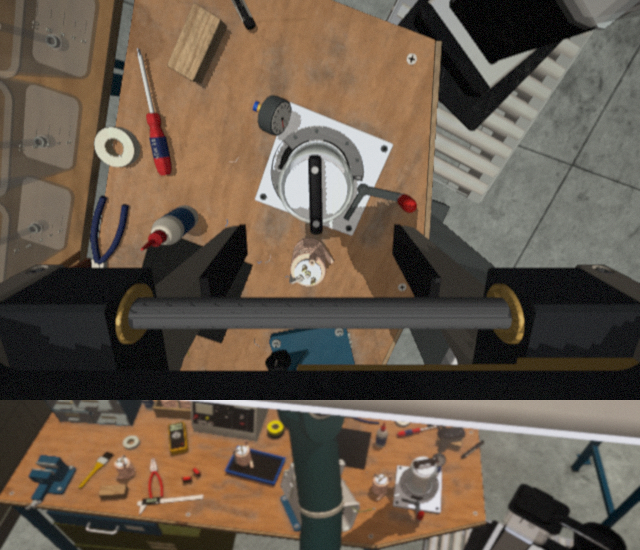

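{"op": "step_arm", "data": {
  "targets": [
    [-0.5, -0.2, 5, 0, 0, 0, 1],
    [-0.5, -0.2, 9, 0, 0, 0, 1],
    [-0.5, -0.2, 12, 0, 0, 0, 1],
    [-0.5, -0.2, 14, 0, 0, 0, 1],
    [-0.5, -0.2, 14.8, 0, 0, 0, 1],
    [-0.5, -0.2, 14.8, 0, 0, 0, 0],
    [-0.5, -0.2, 14.8, 0, 0, 0, 0],
    [-0.5, -0.2, 14.8, 0, 0, 0, 0],
    [-0.5, -0.2, 14.8, 0, 0, 0, 0],
    [-0.5, -0.2, 14.8, 0, 0, 0, 0],
    [-0.5, -0.2, 14.8, 0, 0, 0, 0]
  ],
  "force": 30
}}

```text
time: 9.15
ee_pos: [0.523, -0.2866, 0.1496]
orientation: [-0.0, 0.812, -0.583, 0.0]
contact_force: [0.1, -0.1, -0.4]
grip_width: 0.0342
finger_force: 0.0
```

{"op": "step_arm", "data": {
  "targets": [
    [0, 0, 0, 0, 0, 0, 0],
    [0, 0, 0, 0, 0, 0, 0],
    [0, 0, 0, 0, 0, 0, 0],
    [0, 0, 0, 0, 0, -0.06, 0],
    [0, 0, 0, 0, 0, -0.12, 0],
    [0, 0, 0, 0, 0, -0.2, 0]
  ],
  "force": 40
}}

```text
time: 9.9
ee_pos: [0.5225, -0.2865, 0.1493]
orientation: [0.0, 0.867, -0.498, -0.0]
contact_force: [-0.0, 0.5, -1.8]
grip_width: 0.0138
finger_force: 40.0
```

```bash
python3 -c "
from h import *
rows([])"
```

```text
t 9.9 pos [ 0.5225 -0.2865  0.1493] yaw_y -149.77 tilt [-0.001  0.    -1.   ] F [-0.   0.5 -1.8] M [ 0.03  0.27 -0.1 ] grip 0.0138 40.0
```

{"op": "step_arm", "data": {
  "targets": [
    [0, 0, 0, 0, 0, -0.12, 0],
    [0, 0, 0, 0, 0, -0.24, 0],
    [0, 0, 0, 0, 0, -0.36, 0],
    [0, 0, 0, 0, 0, -0.48, 0],
    [0, 0, 0, 0, 0, -0.6, 0],
    [0, 0, 0, 0, 0, -0.7, 0],
    [0, 0, 0, 0, 0, -0.78, 0],
    [0, 0, 0, 0, 0, -0.84, 0],
    [0, 0, 0, 0, 0, -0.88, 0],
    [0, 0, 0, 0, 0, -0.92, 0]
  ]
}}

```text
time: 11.15
ee_pos: [0.5229, -0.2866, 0.1495]
orientation: [-0.0, 0.998, -0.062, -0.0]
contact_force: [1.2, 0.5, -2.2]
grip_width: 0.0136
finger_force: 40.0
```

```bash
python3 -c "
from h import *
rows([])"
```

```text
t 11.15 pos [ 0.5229 -0.2866  0.1495] yaw_y -97.08 tilt [-0.  0. -1.] F [ 1.2  0.5 -2.2] M [ 0.09 -0.12 -0.05] grip 0.0136 40.0
```

{"op": "step_arm", "data": {
  "targets": [
    [0, 0, 0, 0, 0, -0.02, 0],
    [0, 0, 0, 0, 0, -0.04, 0],
    [0, 0, 0, 0, 0, -0.05, 0],
    [0, 0, 0, 0, 0, -0.05, 0]
  ]
}}

```text
time: 11.65
ee_pos: [0.5229, -0.2863, 0.1495]
orientation: [-0.0, 0.999, -0.038, -0.0]
contact_force: [0.2, 2.1, -1.3]
grip_width: 0.0137
finger_force: 40.1
```

```bash
python3 -c "
from h import *
rows([])"
```

```text
t 11.65 pos [ 0.5229 -0.2863  0.1495] yaw_y -94.33 tilt [-0.     0.001 -1.   ] F [ 0.2  2.1 -1.3] M [ 0.46  0.05 -0.38] grip 0.0137 40.1
```

{"op": "step_arm", "data": {
  "targets": [
    [0, 0, 0, 0, 0, -0.02, 0],
    [0, 0, 0, 0, 0, -0.02, 0],
    [0, 0, -0.3, 0, 0, -0.01, 0],
    [0, 0, -0.7, 0, 0, -0.01, 0],
    [0, 0, -1.2, 0, 0, -0.01, 0],
    [0, 0, -1.2, 0, 0, -0.01, 0]
  ]
}}

```text
time: 12.4
ee_pos: [0.5235, -0.2877, 0.1627]
orientation: [0.001, 0.999, -0.032, 0.001]
contact_force: [0.1, -0.0, -4.3]
grip_width: 0.0136
finger_force: 40.0
```

```bash
python3 -c "
from h import *
rows([])"
```

```text
t 12.4 pos [ 0.5235 -0.2877  0.1627] yaw_y -93.7 tilt [ 0.002 -0.002 -1.   ] F [ 0.1 -0.  -4.3] M [-0.01  0.14 -0.02] grip 0.0136 40.0
```

{"op": "step_arm", "data": {
  "targets": [
    [0, 0, -3, 0, 0, 0, 0],
    [0, 0, -7, 0, 0, 0, 0],
    [0, 0, -11, 0, 0, 0, 0],
    [0, 0, -15, 0, 0, 0, 0],
    [0, 0, -17, 0, 0, 0, 0],
    [0, 0, -18, 0, 0, 0, 0],
    [0, 0, -18, 0, 0, 0, 0]
  ]
}}

```text
time: 13.28
ee_pos: [0.5229, -0.2869, 0.3419]
orientation: [0.0, 0.999, -0.033, 0.0]
contact_force: [0.2, -0.7, -4.7]
grip_width: 0.0137
finger_force: 40.0
```

```bash
python3 -c "
from h import *
rows([(.672,-.006,.34,-93.7),(.672,-.006,.15,-93.7)])"
```

```text
t 13.28 pos [ 0.5229 -0.2869  0.3419] yaw_y -93.74 tilt [ 0.001 -0.    -1.   ] F [ 0.2 -0.7 -4.7] M [-0.    0.12  0.  ] grip 0.0137 40.0
[13.0, -29.0, 0.2] [0.0, -0.001, -0.001] dyaw -0.0 rad -0.001
[13.0, -29.0, 19.2] [0.0, -0.001, -0.001] dyaw -0.0 rad -0.001
```

{"op": "step_arm", "data": {
  "targets": [
    [1, -2.5, 0, 0, 0, 0, 0],
    [2.8, -6, 0, 0, 0, 0, 0],
    [4.5, -10, 0, 0, 0, 0, 0],
    [6.3, -14, 0, 0, 0, 0, 0],
    [8, -18, 0, 0, 0, 0, 0],
    [10, -22, 0, 0, 0, 0, 0],
    [11.5, -25.5, 0, 0, 0, 0, 0],
    [12.5, -28, 0, 0, 0, 0, 0],
    [13, -29, 0, 0, 0, 0, 0],
    [13, -29, 2, 0, 0, 0, 0],
    [13, -29, 5, 0, 0, 0, 0],
    [13, -29, 8, 0, 0, 0, 0]
  ]
}}

```text
time: 14.78
ee_pos: [0.6712, -0.0078, 0.2609]
orientation: [0.0, 0.999, -0.034, 0.0]
contact_force: [0.4, -0.3, -3.6]
grip_width: 0.0138
finger_force: 40.0
```

{"op": "step_arm", "data": {
  "targets": [
    [0, 0, 3, 0, 0, 0, 0],
    [0, 0, 6, 0, 0, 0, 0],
    [0, 0, 8, 0, 0, 0, 0],
    [0, 0, 9.5, 0, 0, 0, 0],
    [0, 0, 10.5, 0, 0, 0, 0],
    [0, 0, 11.2, 0, 0, 0, 0],
    [0, 0, 11.4, 0, 0, 0, 0],
    [0, 0, 11.4, 0, 0, 0, 0]
  ]
}}

```text
time: 15.78
ee_pos: [0.6719, -0.0057, 0.148]
orientation: [-0.0, 0.999, -0.033, 0.0]
contact_force: [0.1, -0.3, -3.6]
grip_width: 0.0137
finger_force: 40.0
```

```bash
python3 -c "
from h import *
rows([(.672,-.006,.1395,-93.7)])
c=bot.read_camera('scene')
cv2.imwrite('pics/s5.png',np.hstack([cv2.resize(c['color'][120:300,260:460],(600,540))]))"
```

```text
t 15.78 pos [ 0.6719 -0.0057  0.148 ] yaw_y -93.74 tilt [ 0.001  0.    -1.   ] F [ 0.1 -0.3 -3.6] M [0.01 0.19 0.03] grip 0.0137 40.0
[0.0, 0.0, 0.8] [-0.0, -0.001, -0.001] dyaw -0.0 rad -0.001
```

View pics/s5.png

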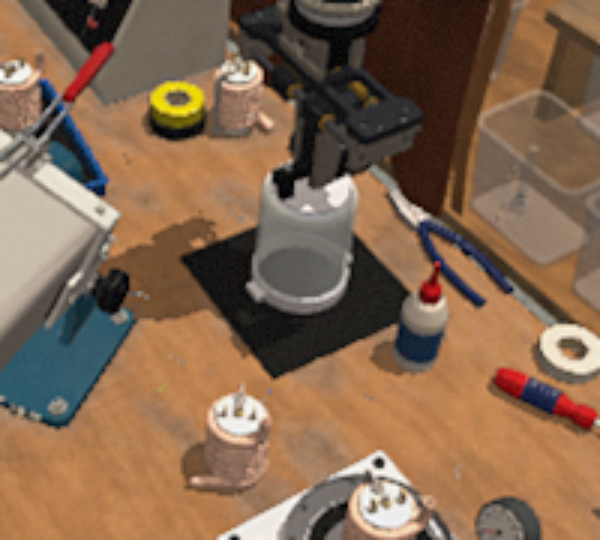

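The bell hangs upright above the mat's middle, about 8 mm up; the tested coil stands on the seat.

{"op": "step_arm", "data": {
  "targets": [
    [0, 0, 0.2, 0, 0, 0, 0],
    [0, 0, 0.4, 0, 0, 0, 0],
    [0, 0, 0.6, 0, 0, 0, 0],
    [0, 0, 0.75, 0, 0, 0, 0],
    [0, 0, 0.85, 0, 0, 0, 0],
    [0, 0, 0.9, 0, 0, 0, 0]
  ]
}}

```text
time: 16.58
ee_pos: [0.672, -0.0055, 0.1394]
orientation: [-0.0, 0.999, -0.033, 0.0]
contact_force: [-1.6, 0.7, 3.6]
grip_width: 0.0133
finger_force: 40.0
```

{"op": "step_arm", "data": {
  "targets": [
    [0, 0, 0, 0, 0, 0, 0.3],
    [0, 0, 0, 0, 0, 0, 0.6],
    [0, 0, 0, 0, 0, 0, 0.8],
    [0, 0, 0, 0, 0, 0, 0.8],
    [0, 0, -1, 0, 0, 0, 0.8],
    [0, 0, -4, 0, 0, 0, 0.8],
    [0, 0, -10, 0, 0, 0, 1],
    [0, 0, -16, 0, 0, 0, 1],
    [0, 0, -20, 0, 0, 0, 1],
    [-3, 6, -20, 0, 0, 0, 1],
    [-6, 12, -20, 0, 0, 0, 1],
    [-9, 18, -20, 0, 0, 0, 1]
  ]
}}

```text
time: 18.08
ee_pos: [0.5758, -0.1694, 0.3396]
orientation: [0.0, 0.999, -0.033, 0.001]
contact_force: [0.4, -1.4, -0.1]
grip_width: 0.0921
finger_force: 0.0
```

{"op": "step_arm", "data": {
  "targets": [
    [-2, 5, 0, 0, 0, 0, 1],
    [-4, 9, 0, 0, 0, 0, 1],
    [-4, 10.5, 0, 0, 0, 0, 1],
    [-4, 10.5, 0, 0, 0, 0, 1]
  ]
}}

```text
time: 18.58
ee_pos: [0.5305, -0.2702, 0.3391]
orientation: [0.0, 0.999, -0.033, 0.0]
contact_force: [0.6, -0.3, 1.1]
grip_width: 0.0919
finger_force: 0.0
```

Run:
```python
from h import *
import pickle
rows([])
c=bot.read_camera("wrist");s=bot.read_camera("scene");t=bot.read_camera("top"); pickle.dump((c,s,t),open("w6.pkl","wb"))
p=np.round(proj(c,(.523,-.287,.095))).astype(int); q=np.round(proj(s,(.523,-.287,.08))).astype(int); print(p,q)
y,x=max(p[1]-75,0),p[0]-100; a=c["color"][y:y+150,x:x+200]; y2,x2=q[1]-50,q[0]-66; b=s["color"][y2:y2+100,x2:x2+133]
print((x,y),(x2,y2)); cv2.imwrite("pics/c6.png",np.hstack([cv2.resize(a,(400,300)),cv2.resize(b,(400,300))]) )
```

```text
t 18.57 pos [ 0.5305 -0.2702  0.3391] yaw_y -93.81 tilt [ 0.001 -0.    -1.   ] F [ 0.6 -0.3  1.1] M [0.04 0.16 0.02] grip 0.0919 0.0
[331 176] [385 293]
(np.int64(231), np.int64(101)) (np.int64(319), np.int64(243))
```

View pics/c6.png

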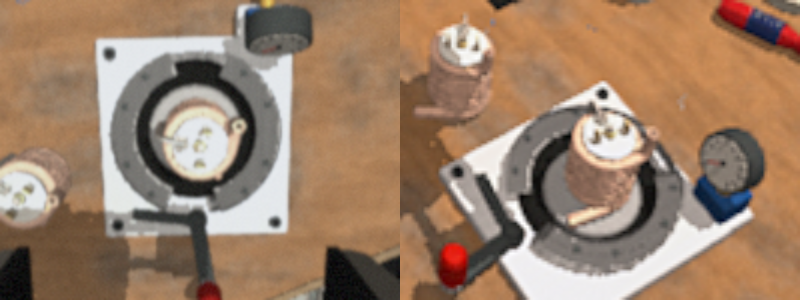

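Run:
```python
from h import *
import pickle
c,s,t=pickle.load(open("w6.pkl","rb"))
P,r=tri(c,(329.5,172.5),s,(389.5,289)); print(P,r)
for z in(.095,.1): print(plane(c,329.5,172.5,z),plane(s,389.5,289,z))
c0=pickle.load(open("w1.pkl","rb"))
print("psu",[plane(c0,*q,z).round(3) for q in((362,125),(405,133)) for z in(0,.15)])
rows([(.523,-.287,.3,21),(.523,-.287,.055,21)])
```

```text
[ 0.5293 -0.2877  0.0949] [1.65119592e-05]
[ 0.52777825 -0.2852652   0.095     ] [ 0.53056441 -0.29031211  0.095     ]
[ 0.52869336 -0.28515089  0.1       ] [ 0.52793333 -0.29229921  0.1       ]
psu [array([0.658, 0.338, 0.   ]), array([0.637, 0.34 , 0.15 ]), array([0.749, 0.329, 0.   ]), array([0.706, 0.333, 0.15 ])]
t 18.73 pos [ 0.5314 -0.2678  0.3383] yaw_y -93.57 tilt [-0.     0.001 -1.   ] F [ 0.3 -0.5 -1. ] M [-0.01  0.15  0.  ] grip 0.0917 0.0
[-0.7, 2.0, 3.8] [-0.001, -0.0, -2.0] dyaw -114.6 rad -2.0
[-0.7, 2.0, 28.3] [-0.001, -0.0, -2.0] dyaw -114.6 rad -2.0
```

{"op": "step_arm", "data": {
  "targets": [
    [-0.1, 1, 0, 0, 0, -0.18, 1],
    [-0.1, 2, 0, 0, 0, -0.36, 1],
    [-0.1, 2, 0, 0, 0, -0.54, 1],
    [-0.1, 2, 0, 0, 0, -0.72, 1],
    [-0.1, 2, 0, 0, 0, -0.9, 1],
    [-0.1, 2, 2, 0, 0, -1.08, 1],
    [-0.1, 2, 4, 0, 0, -1.26, 1],
    [-0.1, 2, 6, 0, 0, -1.44, 1],
    [-0.1, 2, 8, 0, 0, -1.62, 1],
    [-0.1, 2, 10, 0, 0, -1.8, 1],
    [-0.1, 2, 10, 0, 0, -1.98, 1],
    [-0.1, 2, 10, 0, 0, -2.0, 1]
  ]
}}

```text
time: 20.23
ee_pos: [0.5288, -0.2882, 0.2382]
orientation: [-0.0, 0.567, 0.824, 0.0]
contact_force: [0.2, -0.5, 0.1]
grip_width: 0.0918
finger_force: 0.0
```

Run:
```python
from h import *
rows([(.5288,-.2875,.055,21)])
c=bot.read_camera("wrist"); s=bot.read_camera("scene")
p=np.round(proj(c,(.5288,-.2875,.097))).astype(int);print(p)
m=np.ascontiguousarray(c["color"][60:360,120:520]); cv2.circle(m,(int(p[0])-120,int(p[1])-60),2,(0,0,255),-1)
cv2.imwrite("pics/c7.png",np.hstack([m,cv2.resize(s["color"][240:370,310:470],(370,300))]))
```

```text
t 20.23 pos [ 0.5288 -0.2882  0.2382] yaw_y 20.94 tilt [-0.     0.001 -1.   ] F [ 0.2 -0.5  0.1] M [-0.    0.01  0.03] grip 0.0918 0.0
[0.1, 0.0, 18.3] [-0.0, -0.001, -0.001] dyaw -0.1 rad -0.001
[320 186]
```

View pics/c7.png

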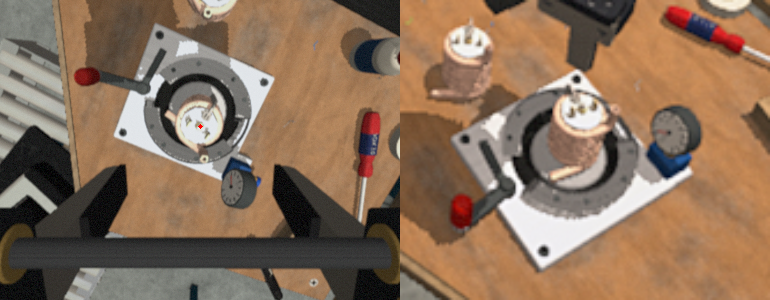

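{"op": "step_arm", "data": {
  "targets": [
    [0, 0, 5, 0, 0, 0, 1],
    [0, 0, 10, 0, 0, 0, 1],
    [0, 0, 14, 0, 0, 0, 1],
    [0, 0, 17, 0, 0, 0, 1],
    [0, 0, 18.3, 0, 0, 0, 1],
    [0, 0, 18.3, 0, 0, 0, 0.7],
    [0, 0, 18.3, 0, 0, 0, 0.5],
    [0, 0, 18.3, 0, 0, 0, 0.5],
    [0, 0, 18.3, 0, 0, 0, 0.4],
    [0, 0, 18.3, 0, 0, 0, 0.4],
    [0, 0, 18.3, 0, 0, 0, 0.4]
  ],
  "force": 20
}}

```text
time: 21.7
ee_pos: [0.5285, -0.2898, 0.0565]
orientation: [0.001, 0.567, 0.823, 0.0]
contact_force: [-1.1, 0.8, 5.8]
grip_width: 0.0548
finger_force: 20.0
```

{"op": "step_arm", "data": {
  "targets": [
    [0, 0, -1, 0, 0, 0, 0.4],
    [0, 0, -4, 0, 0, 0, 0.4],
    [0, 0, -9, 0, 0, 0, 0.4],
    [0, 0, -14, 0, 0, 0, 0.4],
    [0, 0, -19, 0, 0, 0, 0.4],
    [0, 0, -24, 0, 0, 0, 0.4],
    [0, 0, -29, 0, 0, 0, 0.4],
    [0, 0, -33, 0, 0, 0, 0.4],
    [0, 0, -36, 0, 0, 0, 0.4],
    [0, 0, -36, 0, 0, 0, 0.4]
  ]
}}

```text
time: 22.95
ee_pos: [0.5282, -0.2902, 0.4176]
orientation: [0.002, 0.568, 0.823, 0.0]
contact_force: [-0.4, 0.3, -3.3]
grip_width: 0.0544
finger_force: 20.0
```

```bash
python3 -c "
from h import *
rows([(.6,-.16,.415,13),(.64,0,.415,7),(.6,.14,.415,0),(.5305,.2733,.415,-9)])"
```

```text
t 22.95 pos [ 0.5282 -0.2902  0.4176] yaw_y 20.83 tilt [ 0.004 -0.002 -1.   ] F [-0.4  0.3 -3.3] M [-0.05  0.03 -0.06] grip 0.0544 20.0
[9.6, 11.3, 0.3] [0.003, 0.002, 0.137] dyaw 7.8 rad 0.137
[23.1, 20.8, 0.3] [0.003, 0.002, 0.241] dyaw 13.8 rad 0.241
[37.7, 22.0, 0.2] [0.003, 0.002, 0.364] dyaw 20.8 rad 0.364
[52.6, 20.3, 0.2] [0.003, 0.002, 0.521] dyaw 29.8 rad 0.521
```

{"op": "step_arm", "data": {
  "targets": [
    [2, 2.5, 0, 0, 0, 0.03, 0.4],
    [5, 6, 0, 0, 0, 0.08, 0.4],
    [9, 10, 0, 0, 0, 0.13, 0.4],
    [13, 13.5, 0, 0, 0, 0.16, 0.4],
    [18, 17, 0, 0, 0, 0.2, 0.4],
    [23, 20, 0, 0, 0, 0.24, 0.4],
    [28.5, 21, 0, 0, 0, 0.3, 0.4],
    [34, 21.5, 0, 0, 0, 0.35, 0.4],
    [39.5, 21.5, 0, 0, 0, 0.4, 0.4],
    [45, 21, 0, 0, 0, 0.46, 0.4],
    [50, 20.5, 0, 0, 0, 0.5, 0.4],
    [52.5, 20.3, 0, 0, 0, 0.52, 0.4]
  ]
}}

```text
time: 24.45
ee_pos: [0.5279, 0.2762, 0.4129]
orientation: [-0.001, 0.759, 0.651, -0.002]
contact_force: [-0.4, -0.3, -2.7]
grip_width: 0.0547
finger_force: 20.0
```

{"op": "step_arm", "data": {
  "targets": [
    [0, 0, 0, 0, 0, 0, 0.4],
    [0, 0, 0, 0, 0, 0, 0.4]
  ]
}}

```text
time: 24.7
ee_pos: [0.5311, 0.2715, 0.4143]
orientation: [0.0, 0.761, 0.649, -0.001]
contact_force: [-1.1, -1.1, -1.8]
grip_width: 0.0547
finger_force: 20.0
```

Run:
```python
from h import *
rows([(.5305,.2733,.12,-9),(.5305,.2733,.041,-9)])
c=bot.read_camera("wrist")
for P in((.494,.4203,.0235),(.6106,.4008,.0235),(.5809,.2146,.0235),(.4653,.2392,.0235)):
    u,v=proj(c,P); cv2.circle(c["color"],(int(u),int(v)),3,(0,255,0),-1)
cv2.imwrite("pics/c8.png",c["color"])
```

```text
t 24.7 pos [0.5311 0.2715 0.4143] yaw_y -9.03 tilt [-0.001 -0.002 -1.   ] F [-1.1 -1.1 -1.8] M [-0.09  0.09  0.04] grip 0.0547 20.0
[0.2, -0.1, 29.4] [-0.001, 0.002, -0.001] dyaw -0.0 rad -0.001
[0.3, -0.0, 37.3] [-0.001, 0.002, -0.001] dyaw -0.0 rad -0.001
```

View pics/c8.png

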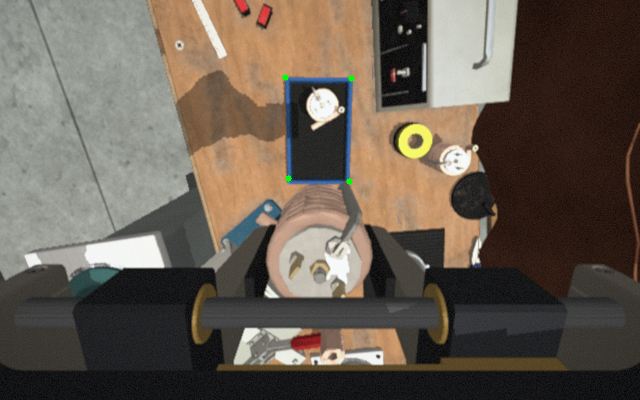

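{"op": "step_arm", "data": {
  "targets": [
    [0.1, 0, 5, 0, 0, 0, 0.4],
    [0.1, 0, 11, 0, 0, 0, 0.4],
    [0.1, 0, 17, 0, 0, 0, 0.4],
    [0.1, 0, 22, 0, 0, 0, 0.4],
    [0.1, 0, 27, 0, 0, 0, 0.4],
    [0.1, 0, 31, 0, 0, 0, 0.4],
    [0.1, 0, 34, 0, 0, 0, 0.4],
    [0.1, 0, 35.5, 0, 0, 0, 0.4],
    [0.1, 0, 36, 0, 0, 0, 0.4],
    [0.1, 0, 36, 0, 0, 0, 0.4]
  ]
}}

```text
time: 26.0
ee_pos: [0.5317, 0.2741, 0.0563]
orientation: [0.0, 0.76, 0.65, 0.001]
contact_force: [-0.0, 0.2, -2.0]
grip_width: 0.0546
finger_force: 20.0
```

Run:
```python
from h import *
rows([(.5305,.2725,.041,-9)])
```

```text
t 26.0 pos [0.5317 0.2741 0.0563] yaw_y -8.97 tilt [ 0.001  0.001 -1.   ] F [-0.   0.2 -2. ] M [-0.06  0.05  0.06] grip 0.0546 20.0
[-0.2, -0.1, 1.5] [0.001, -0.001, 0.0] dyaw 0.0 rad 0.0
```

{"op": "step_arm", "data": {
  "targets": [
    [0, 0, 0.4, 0, 0, 0, 0.4],
    [0, 0, 0.8, 0, 0, 0, 0.4],
    [0, 0, 1.1, 0, 0, 0, 0.4],
    [0, 0, 1.3, 0, 0, 0, 0.4],
    [0, 0, 1.5, 0, 0, 0, 0.4],
    [0, 0, 1.6, 0, 0, 0, 0.4]
  ]
}}

```text
time: 26.75
ee_pos: [0.531, 0.2743, 0.0405]
orientation: [-0.0, 0.76, 0.65, -0.0]
contact_force: [-3.9, -1.8, 10.9]
grip_width: 0.0546
finger_force: 20.0
```

Seated (11 N up). Release and rise.

{"op": "step_arm", "data": {
  "targets": [
    [0, 0, -0.1, 0, 0, 0, 0.65],
    [0, 0, -0.1, 0, 0, 0, 0.75],
    [0, 0, -0.1, 0, 0, 0, 0.85],
    [0, 0, -0.1, 0, 0, 0, 0.9],
    [0, 0, -2, 0, 0, 0, 0.9],
    [0, 0, -6, 0, 0, 0, 0.9],
    [0, 0, -12, 0, 0, 0, 0.9],
    [0, 0, -18, 0, 0, 0, 0.9],
    [0, 0, -24, 0, 0, 0, 0.9],
    [0, 0, -30, 0, 0, 0, 0.9],
    [0, 0, -36, 0, 0, 0, 0.9],
    [0, 0, -36, 0, 0, 0, 0.9]
  ]
}}

```text
time: 28.25
ee_pos: [0.5326, 0.2748, 0.4068]
orientation: [0.001, 0.76, 0.65, 0.006]
contact_force: [0.5, -0.5, -0.5]
grip_width: 0.0829
finger_force: 0.0
```

{"op": "step_arm", "data": {
  "targets": [
    [4, 0, 0, 0, 0, 0, 0.9],
    [8, 0, 0, 0, 0, 0, 0.9],
    [8, 0, 0, 0, 0, 0, 0.9],
    [8, 0, 0, 0, 0, 0, 0.9]
  ]
}}

```text
time: 28.75
ee_pos: [0.5433, 0.3522, 0.3994]
orientation: [0.0, 0.76, 0.65, -0.001]
contact_force: [-0.6, 0.1, -0.4]
grip_width: 0.0827
finger_force: 0.0
```

Run:
```python
from h import *
rows([]); import pickle
c=bot.read_camera("wrist");s=bot.read_camera("scene")
g=c["color"][:260]
for P in((.531,.273,.08),):print(proj(c,P))
cv2.imwrite("pics/c9.png",np.hstack([cv2.resize(g[60:260,200:440],(400,333)),cv2.resize(s["color"][120:370,230:470],(400,417))[:333]]))
```

```text
t 28.75 pos [0.5433 0.3522 0.3994] yaw_y -8.98 tilt [-0.    -0.001 -1.   ] F [-0.6  0.1 -0.4] M [-0.1   0.06 -0.  ] grip 0.0827 0.0
(np.float64(319.46278809693626), np.float64(207.67970854800924))
```

View pics/c9.png

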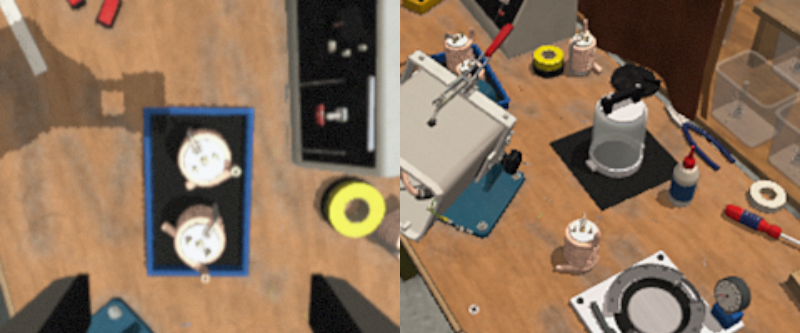

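```bash
python3 -c "
from h import *
print(bot.finish_job())"
```

```text
the job is handed in; nothing more can be done
None
```

I handed the job in at about 29 s of the 72 s allowed: the catch is open, the bell stands upright in the middle of the mat, and the tested coil stands upright in the free half of the tray. I saw no bystander shifted in the last pictures; the hand-in call gave no verdict.

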